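Load the tube rack on the shaker and latch its gate

ROBOT

A 6-joint arm with a two-finger parallel gripper is mounted at the origin on the work surface. World frame = base frame: x ahead of the robot, y to its left, z up, the work surface at z = 0. Lengths are in m, angles in degrees, forces in N, time in s.
With the tool pointing down it reaches from about 0.4 to 0.825 m from the base axis. Payload 7 kg.
Tool frame: the origin (TCP) lies on the centre line of the jaws, within the pads' length; the fingertips stand 19 mm ahead of it and the grasp point (between the pads) is the TCP; z points along the fingers, y is the line along which they close (so a half turn about z gives the same grasp; the last joint's range is limited). The gripper opens to 88 mm and grips with 3 to 60 N. Pads are 19 mm wide; open, the fingers measure 130 mm over their backs; the gripper's body (78 mm by 193 mm) begins 47 mm behind the grasp point.
Start: joints at [-46.92, 20.546, 0.682, 0, -70.136, -16.507], TCP at [0.302, -0.604, 0.246] pointing down, gripper open.
Joint ranges: [-176.03, 176.03], [-82.01, 121.73], [-58.28, 71.71], [-173.87, 95.51], [-174.79, -0.11], [-173.66, 173.66]. Speed limits (degrees/s): [136.94, 136.94, 172.46, 180, 180, 180].

INTERFACE

Orientations are given as [roll, pitch, yaw] about the fixed x, y, z axes, in that order (R = Rz(yaw) Ry(pitch) Rx(roll)).
In Python, from plant import * gives the robot as it stands. The module is installed in compiled form; this text tells all that it offers.
- The arm moves only by the tool play_rows, never from a script. Its argument "deltas" is a list of rows, each a list of 6 numbers: the shift along the world's x, y, z scaled (see below), then the turn, a rotation vector about the world's x, y, z scaled (see below). A call has 1 to 10 rows; each row shifts and turns the commanded pose from where the row before left it; what a row does not reach is not made up. The controller multiplies each number of a shift by 800 mm and each number of a turn by 180 degrees. A row lasts 1/10 s, in which the tool goes at most 50 mm and 8.59 degrees, less where a joint would pass 70% of its speed; a pose out of reach is approached as far as the arm can. A call with a number of a shift or a turn outside -1 to 1 is refused whole. A call with a gripper value outside its range is refused whole. "gripper" is the gripper command: -1 is shut, 1 is fully open, values between are in proportion, set as the call begins (left out, the last holds). The fingers move at their own pace and stop on an object; the grip force is fixed at half the most. Time passes only in rows, so rows that do not move let the fingers close. It gives the time, the measured TCP pose, the force, the opening and the grip force at its end, in the units of the state.
- get_obs(): the state, without advancing time (a new reading comes with each control period).
- snapshot(name): name is "scene" or "top" or "wrist"; returns (picture, depth): 384x512x3 uint8, blue, green, red; 384x512 float32, m along the optical axis (not along the pixel's ray), 0 where there is no reading.
- camera_model(name): a dict with "fx", "fy", "cx", "cy" (pixels), "world_to_cam" (4x4, takes a point from world to camera coordinates). Camera axes: x right, y down, z forward; pixel columns grow to the right and rows downward; lengths in m; the calibration is good to about 2 mm. A picture is of the moment at which its call begins: read the wrist's pose just before it. camera_model takes no time and is no camera call; for the wrist camera it gives the pose at the moment of the call.
- close_job(): hands the job in; it is judged then, once.
The state is a dict: "clock": time; "joint_pos": joint angles; "qvel": joint speeds; "tau": joint torques, N m; "tool_pos": TCP position; "orientation": TCP orientation; "force": force on the tool from outside, world axes, zero at the start; "moment": the same for the moment, N m; "opening": finger opening in m; "gripper_force": force on a finger pad.
Only numpy, scipy, OpenCV 4.12 (cv2) and the standard library are available. Lean on these libraries where they do the work, as an engineer would, in place of code of your own. Each camera call takes 0.05 s, during which the arm holds its last target. There are 200 camera calls.

TASK

Set the green tube rack flat in the recess on the shaker's deck, keeping it upright and letting go only once it stands there. Then push the hinged gate shut until its sprung tongue snaps in behind the strike, so that it stays shut when you let go: swing it slowly, push with feel (it takes about 10 N, never press on it with more than 25 N), and do not force it once it has snapped. Leave the other things on the bench alone.

Things in the scene. Friction and masses are not known exactly. Their poses are not given: they have to be found in the camera images.
- rack_green: Loose white tube rack with green caps and a green carrying fin, about 250 g: block 110 (x) x 60 (y) x 42 mm, caps at both ends up to 50 mm high; the fin stands upright on its middle, 50 mm long (x) x 12 mm thick (y), from 42 to 98 mm high: grip it across y; the block's top within 22 mm of the centre along x is bare. Origin: centre of the underside; z up.
- rack_orange: The same rack with orange caps and fin: a bystander, leave it where it stands. Origin: centre of the underside.
- dock: The shaker, fixed to the bench: cream base 205 x 240 mm with a dark deck 50 mm above the bench, fenced at the back and both sides by smoked panels up to 108 mm above the bench; the open side, closed by the gate, faces the shaker's -x. Origin: on the bench below the deck; x points from the gate side to the back, y along the front to the hinge side.
- recess (a point): Centre of the rack recess on the deck surface (50 mm above the bench). The recess is 116 (x) x 66 (y) mm inside aluminium rails 10 mm high; its axes are those of the shaker; the rack goes in lengthwise, either way round.
- gate (a joint): Angle of the gate (rad): 0 is parallel to the shaker's front, positive is open; starts 0.5 to 0.95 open. Turns about an upright axis with slight friction and stays where left. The keeper's setting along the shaker's x varies by 16 mm either way and is not measured: the gate latches somewhere between -0.1 and 0.1. Unlatched, a kick-out pin springs it back open to 0.14 or more.
- gate_hinge (a point): Point on the gate's hinge axis, at the gate's top, 135 mm above the bench; its axes turn with the gate: -y runs along the gate to its free end, -x is out of its outer face (the face to push).
- gate_edge (a point): Top corner of the gate's free end, 170 mm from the hinge axis, in the mid plane, 135 mm above the bench. The gate is a smoked panel 10 mm thick, 55 to 135 mm above the bench, with a blue band along its top and steel ends. Push on the outer face of the blue band, 100 to 145 mm from the hinge. Axes turn with the gate.
- bottle: White reagent bottle with blue cap, 60 mm across, 150 mm high; bystander. Origin: centre of the underside.
- jar: Amber jar with red lid, 56 mm across, 75 mm high; bystander. Origin: centre of the underside.
- plates: Stack of three clear and white well plates, 85 x 127 x 42 mm; bystander. Origin: centre of the underside.
- tongue_tip (a point): Tip of the sloped brass tongue, 10 mm past the gate's free end. Closing, the push grows from 2 to 4 N (white kick-out pin, last 35 mm) to 8 to 15 N as the tongue rides up the steel strike post, falls to about 5 N over its tip, and some 5 mm further it snaps out behind the post; 2 to 3 mm on, the gate meets a hard stop (black pin housing). Post and pin sit on the keeper. The point goes with the gate.
There are look-alikes about, which are no part of the job. Leave any red look-alike of the rack_green alone.

How it is judged:
By the outcome, as a careful person would: the job done as asked, in the order asked, and still so for the second after the job is handed in, with the robot touching nothing.
It also fails if it takes over 64 s, if anything falls off the work surface, if the arm or the gripper's body presses on something with over 40 N, if the wrist force passes 120 N, or if a joint passes its speed limit or range.

## Working session

There is one attempt and no reset: what is moved stays moved. The work goes in short steps, Python scripts to look and compute and a tool call to move; the robot and the scene stay as the last step left them, time stands still between calls to the robot, and variables do not carry over. Pictures are saved under pics/ and viewed, at most 10 in all, crops included, and the job is handed in when it is done.

Besides the shell and the picture viewer there is one more tool, called after "Request:" as a command line: name --pt "numbers of a row" for each row, then --argument value for the rest. play_rows: Moves the arm, as the interface text tells. Its arguments: {"type":"object","properties":{"deltas":{"type":"array","items":{"type":"array","items":{"type":"number","minimum":-1,"maximum":1}}},"gripper":{"type":"number"}},"required":["deltas"]}

```bash
mkdir -p pics; cat > h.py <<'E'
from plant import *
import numpy as np, cv2
def pts(depth,cm):
    v,u=np.mgrid[0:384,0:512]; z=depth
    P=np.stack([(u-cm['cx'])/cm['fx']*z,(v-cm['cy'])/cm['fy']*z,z],-1)
    T=np.linalg.inv(np.array(cm['world_to_cam'])); return P@T[:3,:3].T+T[:3,3]
def ray(u,v,h,cm):
    T=np.linalg.inv(np.array(cm['world_to_cam'])); d=T[:3,:3]@np.array([(u-cm['cx'])/cm['fx'],(v-cm['cy'])/cm['fy'],1]); o=T[:3,3]
    return o+d*(h-o[2])/d[2]
E
python3 - <<'E'
from h import *
print(get_obs())
for n in("top","scene"):
    p,d=snapshot(n); cm=camera_model(n); np.savez(n+'.npz',p=p,d=d,T=np.array(cm['world_to_cam']),k=[cm[x] for x in('fx','fy','cx','cy')])
    cv2.imwrite(f'pics/{n}0.png',cv2.resize(p,(800,600),interpolation=cv2.INTER_CUBIC)); print(n,cm)
E
```

```text
{'clock': 0.0, 'joint_pos': array([-4.69191876e+01,  2.05907885e+01,  6.33672532e-01, -1.93344095e-02,
       -7.01370894e+01, -1.65076535e+01]), 'qvel': array([-0.03906549, -0.1300768 ,  0.09634918,  0.02614734, -0.00813243,
       -0.00920225]), 'tau': array([ 7.45779507e-04, -5.82715845e+01,  2.93058068e+01,  6.99703261e+00,
        6.98031407e-03, -1.52005596e-04]), 'tool_pos': array([ 0.30172632, -0.60328934,  0.24463168]), 'orientation': array([ 1.79904513e+02, -9.34386627e-03, -1.53433418e+02]), 'force': array([-0.22646086, -0.66359538,  0.22632262]), 'moment': array([ 0.01193125, -0.00167075,  0.01303504]), 'gripper_force': 0.0, 'opening': 0.08779840451147525}
top {'fx': 458.54967781993656, 'fy': 458.54967781993656, 'cx': 255.91188286207282, 'cy': 192.91365051491246, 'world_to_cam': array([[-0.01608234, -0.99982733,  0.00930915, -0.09336761],
       [-0.98280648,  0.01409445, -0.18409991,  0.46091131],
       [ 0.18393692, -0.01210985, -0.98286345,  1.607478  ],
       [ 0.        ,  0.        ,  0.        ,  1.        ]])}
scene {'fx': 356.5678798795088, 'fy': 356.5678798795088, 'cx': 258.90211996562965, 'cy': 192.9000280125864, 'world_to_cam': array([[-0.53633882,  0.84391711, -0.01202395,  0.33795939],
       [ 0.62749663,  0.3891877 , -0.67437446, -0.18399211],
       [-0.56443657, -0.36923819, -0.73829162,  1.38999677],
       [ 0.        ,  0.        ,  0.        ,  1.        ]])}
```

View pics/top0.png

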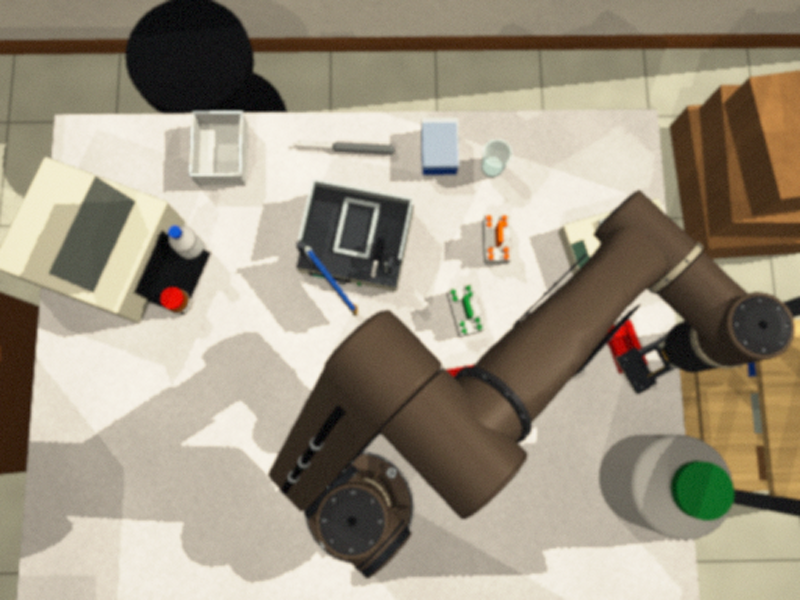

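View pics/scene0.png

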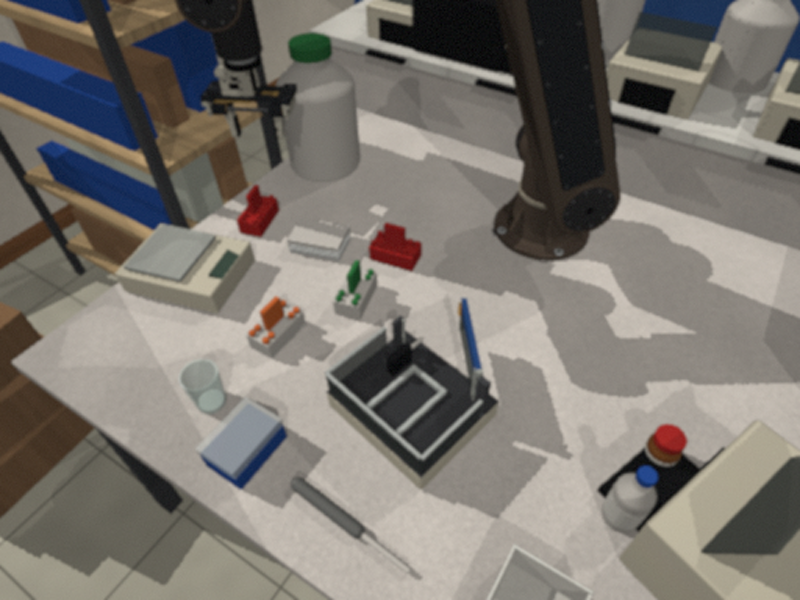

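The top view shows the green rack with white body and green caps at (465,310), the orange bystander at (497,240), and red look-alikes at (625,345) and (460,370), all in 800-px coordinates. The dock is around (355,235), with the open gate from its hinge at (303,245) to its free end at (352,312). The target is the one with the green fin. Next I measure it and enlarge a crop.

```bash
python3 - <<'E'
from h import *
for n in("top","scene"):
    f=np.load(n+'.npz'); p,d=f['p'],f['d']; cm=dict(zip(('fx','fy','cx','cy'),f['k'])); cm['world_to_cam']=f['T']
    X=pts(d,cm); hsv=cv2.cvtColor(p,cv2.COLOR_BGR2HSV); H,S,V=[hsv[...,i].astype(int) for i in range(3)]
    print(n)
    reg=(X[...,0]>.3)&(X[...,0]<.8)&(X[...,1]>-.5)&(X[...,1]<.3)&(X[...,2]>.005)&(X[...,2]<.2)
    g=reg&(H>45)&(H<85)&(S>90); 
    fin=g&(X[...,2]>.075); caps=g&(X[...,2]<.06)
    for nm,m in(('fin',fin),('caps',caps)):
        Q=X[m]; c,(w,h),a=cv2.minAreaRect(Q[:,:2].astype(np.float32)); print(nm,len(Q),Q.mean(0),'rect',c,w,h,a,'z',np.percentile(Q[:,2],[2,50,98]))
    # rack white body+caps
    gc=X[g][:,:2].mean(0); m=reg&(np.hypot(X[...,0]-gc[0],X[...,1]-gc[1])<.09)&(X[...,2]>.03)&(X[...,2]<.06)
    r=cv2.minAreaRect(X[m][:,:2].astype(np.float32)); print('body',m.sum(),r,X[m].mean(0))
    b=reg&(H>95)&(H<125)&(S>110)&(X[...,2]>.10)
    Q=X[b]; print('blue',len(Q),Q.min(0),Q.max(0)); vx,vy,x0,y0=cv2.fitLine(Q[:,:2].astype(np.float32),cv2.DIST_HUBER,0,.01,.01).ravel(); print(vx,vy,x0,y0,np.degrees(np.arctan2(vy,vx)))
    t=(Q[:,:2]-[x0,y0])@[vx,vy]; print('ends',[x0,y0]+np.percentile(t,1)*np.array([vx,vy]),[x0,y0]+np.percentile(t,99)*np.array([vx,vy]))
    # rails: bright, z .055-.066 near dock
    dk=reg&(X[...,0]>.45)&(X[...,1]>-.17)&(X[...,1]<.14)
    m=dk&(V>140)&(S<60)&(abs(X[...,2]-.06)<.006)
    k,lab,st,ce=cv2.connectedComponentsWithStats(m.astype(np.uint8)); 
    for i in range(1,k):
        if st[i,4]>60: Q=X[lab==i]; print('rail',st[i],cv2.minAreaRect(Q[:,:2].astype(np.float32)))
    m=dk&(X[...,2]>.098)&(X[...,2]<.115); print('fence',m.sum(),cv2.minAreaRect(X[m][:,:2].astype(np.float32)))
    m=dk&(X[...,2]>.042)&(X[...,2]<.112)&~b; print('dock',m.sum(),cv2.minAreaRect(X[m][:,:2].astype(np.float32)))
p=np.load('top.npz')['p'];q=np.load('scene.npz')['p']
A=cv2.resize(p[105:240,175:345],(800,600),interpolation=cv2.INTER_CUBIC)
B=cv2.resize(q[160:320,180:340],(600,600),interpolation=cv2.INTER_CUBIC)
cv2.imwrite('pics/crop1.png',cv2.resize(np.hstack([cv2.resize(A,(800,635)),cv2.resize(B,(635,635))]),(800,354)))
E
```

```text
top
fin 56 [ 0.43778492 -0.24894023  0.09555146] rect (0.43899956345558167, -0.24935917556285858) 0.04581330344080925 0.01188101526349783 13.031022071838379 z [0.07988447 0.09732131 0.10548417]
caps 51 [ 0.44943214 -0.23334182  0.04920508] rect (0.49863818287849426, -0.11368328332901001) 0.3864365816116333 0.10383184999227524 66.69400024414062 z [0.02993607 0.04999494 0.05817332]
body 442 ((0.44136518239974976, -0.24931609630584717), (0.11191730946302414, 0.06019029766321182), 14.060582160949707) [ 0.43873375 -0.2477      0.0444332 ]
blue 137 [0.42953445 0.00247149 0.10354225] [0.5560031  0.10152038 0.14606473]
0.7990488 0.6012662 0.49937192 0.056840062 36.960636
ends [0.43086086 0.00528704] [0.55429946 0.0981718 ]
rail [213 129  29  36 178] ((0.6311588287353516, -1.4405697584152222e-05), (0.08461998403072357, 0.12838059663772583), 76.26085662841797)
fence 334 ((0.5848314166069031, 0.011019289493560791), (0.23601575195789337, 0.269469678401947), 77.97444915771484)
dock 3851 ((0.6431582570075989, -0.003571748733520508), (0.24688538908958435, 0.38763582706451416), 74.75556182861328)
sc
[... 394 characters left out ...]
.43901413679122925, -0.25017642974853516), (0.11186432093381882, 0.06053436920046806), 14.165750503540039) [ 0.44883032 -0.24103911  0.04303954]
blue 168 [0.42962393 0.00412078 0.11838293] [0.55481618 0.09927678 0.14127122]
0.7960349 0.6052508 0.49812722 0.053986672 37.246887
ends [0.43476894 0.00581334] [0.55321348 0.09587051]
rail [255 239  30  37 129] ((0.6236467957496643, 0.036077067255973816), (0.12449334561824799, 0.04890909045934677), 11.80306625366211)
fence 680 ((0.5837057828903198, 0.009618550539016724), (0.23744042217731476, 0.26209741830825806), 77.96263122558594)
dock 6079 ((0.6448369026184082, -0.003344029188156128), (0.2475491464138031, 0.38364675641059875), 74.59593200683594)
```

View pics/crop1.png

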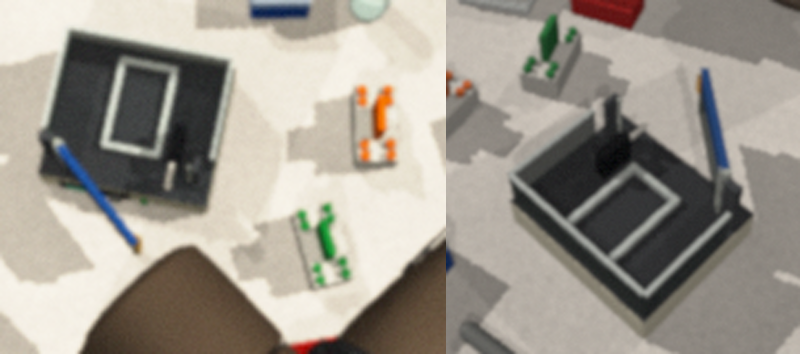

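Dock yaw is about -12° and the green rack is at (0.440, -0.249) with yaw 13.7°. Its height and size match the description, and the crop shows the green fin and caps at (325,240). I move above it now.

Request:
play_rows --pt "0.0216 0.0555 0 0 0 -0.009" --pt "0.0216 0.0555 0 0 0 -0.009" --pt "0.0216 0.0555 0 0 0 -0.009" --pt "0.0216 0.0555 0 0 0 -0.009" --pt "0.0216 0.0555 0 0 0 -0.009" --pt "0.0216 0.0555 0 0 0 -0.009" --pt "0.0216 0.0555 0 0 0 -0.009" --pt "0.0216 0.0555 0 0 0 -0.009" --pt "0 0 0 0 0 0" --pt "0 0 0 0 0 0" --gripper 1

```text
clock: 1.1
tool_pos: [0.4405, -0.2473, 0.2455]
orientation: [180.0, -0.0, -166.2]
force: [0.2, -0.1, -0.5]
opening: 0.0874
gripper_force: 0.0
```

```bash
python3 - <<'E'
from h import *
o=get_obs(); print(o['clock'],o['tool_pos'],o['orientation'],o['force'],o['joint_pos'])
cm=camera_model('wrist'); p,d=snapshot('wrist'); X=pts(d,cm); cv2.imwrite('pics/w1.png',p)
H,S,V=[cv2.cvtColor(p,cv2.COLOR_BGR2HSV)[...,i].astype(int) for i in range(3)]
g=(H>45)&(H<85)&(S>90)&(X[...,2]<.15)&(X[...,2]>.02)
for nm,m in(('fin',g&(X[...,2]>.092)),('caps',g&(X[...,2]<.055)&(X[...,2]>.045))):
    Q=X[m]; print(nm,m.sum(),cv2.minAreaRect(Q[:,:2].astype(np.float32)),Q[:,2].mean())
gc=X[g][:,:2].mean(0); m=(abs(X[...,2]-.043)<.009)&(np.hypot(X[...,0]-gc[0],X[...,1]-gc[1])<.08); print('body',m.sum(),cv2.minAreaRect(X[m][:,:2].astype(np.float32)))
# recess from top & scene pictures (with rays at z=.06)
for n in('top','scene'):
    f=np.load(n+'.npz'); p,d=f['p'],f['d']; c=dict(zip(('fx','fy','cx','cy'),f['k'])); c['world_to_cam']=f['T']; X=pts(d,c)
    V=p.max(2)
    for th in(100,115,130):
        m=((V>th)&(X[...,2]<.08)&(X[...,2]>.045)&(X[...,0]>.53)&(X[...,0]<.72)&(X[...,1]>-.06)&(X[...,1]<.085)).astype(np.uint8)
        k,lab,st,ce=cv2.connectedComponentsWithStats(m,connectivity=8); i=1+st[1:,4].argmax(); v,u=np.nonzero(lab==i)
        Q=np.array([ray(a,b,.06,c)[:2] for a,b in zip(u,v)],np.float32); print(n,th,len(u),cv2.minAreaRect(Q))
E
```

```text
1.1 [ 0.44052826 -0.24727965  0.24552596] [ 1.79992007e+02 -5.47676658e-03 -1.66202759e+02] [ 0.18433903 -0.09937606 -0.4514579 ] [-6.99806529e+00  4.42216991e+00 -2.03187017e+01 -6.08594937e-03
 -6.52670862e+01 -6.92021474e+01]
fin 568 ((0.4372779130935669, -0.25124675035476685), (0.049124814569950104, 0.01008619461208582), 13.917677879333496) 0.09660435243495341
caps 854 ((0.4376165270805359, -0.25076061487197876), (0.10617678612470627, 0.047823790460824966), 14.043916702270508) 0.048686804478234834
body 4567 ((0.4372859597206116, -0.2511746287345886), (0.10928060114383698, 0.059982288628816605), 13.968067169189453)
top 100 382 ((0.6328206062316895, -0.0009010620415210724), (0.08868692815303802, 0.1361800730228424), 77.89903259277344)
top 115 336 ((0.6330650448799133, -0.0010790936648845673), (0.08735048770904541, 0.13390590250492096), 77.89405822753906)
top 130 279 ((0.6319378614425659, -0.0008554570376873016), (0.08580411970615387, 0.13160790503025055), 77.88909912109375)
scene 100 409 ((0.6279375553131104, 0.0030838176608085632), (0.08810590207576752, 0.12503956258296967), 79.2274398803711)
scene 115 339 ((0.6282848715782166, 0.0031437911093235016), (0.08782168477773666, 0.12440568953752518), 79.2442855834961)
scene 130 174 ((0.6266623735427856, 0.03546878695487976), (0.13456378877162933, 0.05288476496934891), 12.288671493530273)
```

View pics/w1.png

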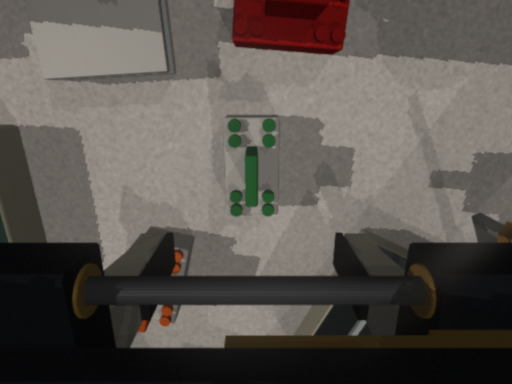

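The wrist view shows the rack at (252,165), with the jaws straddling its fin line. Correcting by about 3 mm and descending.

Request:
play_rows --pt "-0.0034 -0.0036 -0.04 0 0 0.001" --pt "0 0 -0.05 0 0 0" --pt "0 0 -0.05 0 0 0" --pt "0 0 -0.04 0 0 0" --pt "0 0 -0.025 0 0 0" --pt "0 0 -0.0145 0 0 0" --pt "0 0 0 0 0 0" --pt "0 0 0 0 0 0" --gripper 1

```text
clock: 1.95
tool_pos: [0.4377, -0.2521, 0.0705]
orientation: [-180.0, 0.0, -166.2]
force: [-0.1, 0.2, 0.5]
opening: 0.0879
gripper_force: 0.0
```

Request:
play_rows --pt "0 0 0 0 0 0" --pt "0 0 0 0 0 0" --pt "0 0 0 0 0 0" --pt "0 0 0 0 0 0" --pt "0 0 0 0 0 0" --pt "0 0 0 0 0 0" --pt "0 0 0 0 0 0" --pt "0 0 0 0 0 0" --gripper -1

```text
clock: 2.75
tool_pos: [0.4375, -0.2513, 0.0699]
orientation: [180.0, -0.0, -166.2]
force: [-0.1, -0.2, 0.2]
opening: 0.029
gripper_force: 0.0
```

Request:
play_rows --pt "0 0 0 0 0 0" --pt "0 0 0 0 0 0" --pt "0 0 0 0 0 0" --pt "0 0 0 0 0 0" --pt "0 0 0 0 0 0"

```text
clock: 3.25
tool_pos: [0.4372, -0.2513, 0.0698]
orientation: [180.0, -0.0, -166.2]
force: [-0.1, 0.5, -3.1]
opening: 0.0116
gripper_force: 30.0
```

Request:
play_rows --pt "0 0 0.02 0 0 0" --pt "0 0 0.05 0 0 0" --pt "0 0 0.055 0 0 0" --pt "0 0 0.055 0 0 0" --pt "0 0 0.045 0 0 0" --pt "0 0 0 0 0 0"

```text
clock: 3.85
tool_pos: [0.4398, -0.2522, 0.2554]
orientation: [-179.7, 0.4, -166.2]
force: [0.5, 0.1, -3.0]
opening: 0.0121
gripper_force: 30.0
```

Request:
play_rows --pt "0.039 0.0243 0 0 0 -0.0205" --pt "0.039 0.0243 0 0 0 -0.0205" --pt "0.039 0.0243 0 0 0 -0.0205" --pt "0.039 0.0243 0 0 0 -0.0205" --pt "0.039 0.0243 0 0 0 -0.0205" --pt "0.039 0.0243 0 0 0 -0.0205" --pt "0.039 0.0243 0 0 0 -0.0208" --pt "0 0 0 0 0 0" --pt "0 0 0 0 0 0"

```text
clock: 4.75
tool_pos: [0.6556, -0.1146, 0.2475]
orientation: [-180.0, -0.2, 168.0]
force: [0.3, -0.1, -2.5]
opening: 0.0118
gripper_force: 30.0
```

```bash
python3 - <<'E'
from h import *
o=get_obs(); print(o['clock'],o['tool_pos'],o['orientation'],o['force'],o['opening'])
cm=camera_model('wrist'); p,d=snapshot('wrist'); X=pts(d,cm); cv2.imwrite('pics/w2.png',p); np.savez('w2.npz',p=p,X=X)
H,S,V=[cv2.cvtColor(p,cv2.COLOR_BGR2HSV)[...,i].astype(int) for i in range(3)]
g=(H>45)&(H<85)&(S>90); Q=X[g&(X[...,2]>.15)]; print('green',len(Q),cv2.minAreaRect(Q[:,:2].astype(np.float32)),np.percentile(Q[:,2],[5,50,95]))
for th in(80,100,120):
    m=((p.max(2)>th)&(abs(X[...,2]-.06)<.006)&(X[...,0]>.53)&(X[...,0]<.72)&(X[...,1]>-.07)&(X[...,1]<.085)).astype(np.uint8)
    k,lab,st,ce=cv2.connectedComponentsWithStats(m,connectivity=8); i=1+st[1:,4].argmax(); v,u=np.nonzero(lab==i)
    Q=np.array([ray(a,b,.06,cm)[:2] for a,b in zip(u,v)],np.float32); print(th,len(u),cv2.minAreaRect(Q),cv2.minAreaRect(X[lab==i][:,:2].astype(np.float32)))
E
```

```text
4.75 [ 0.65558598 -0.1145862   0.24754304] [-179.96355434   -0.20093593  167.97277335] [ 0.29047729 -0.0810065  -2.52943736] 0.011750204586825195
green 4655 ((0.640892505645752, -0.11145424842834473), (0.04852019622921944, 0.13347236812114716), 78.72417449951172) [0.22578352 0.24642705 0.27504358]
80 3517 ((0.6310561895370483, -0.0014527663588523865), (0.08275666832923889, 0.13004806637763977), 77.843994140625) ((0.6315616369247437, -0.0005527064204216003), (0.08314184844493866, 0.13095027208328247), 77.92781066894531)
100 3298 ((0.6310548186302185, -0.0014524683356285095), (0.08275666832923889, 0.13004522025585175), 77.843994140625) ((0.6315616369247437, -0.0005527064204216003), (0.08314184844493866, 0.13095027208328247), 77.92781066894531)
120 3137 ((0.6310682892799377, -0.0013973601162433624), (0.08286388218402863, 0.1298636943101883), 77.9732437133789) ((0.6315616369247437, -0.0005527064204216003), (0.08314184844493866, 0.13095027208328247), 77.92781066894531)
```

View pics/w2.png

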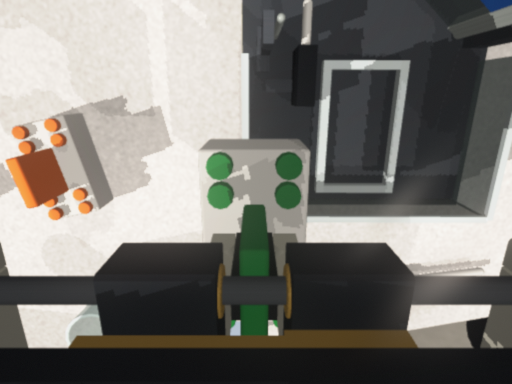

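The wrist view shows the held rack level at (255,180), with its caps at (220,165) and (288,165). The recess is clear at (362,125). The keeper with its post and pin is at (305,60). I check the rack's in-hand offset from the front caps.

```bash
python3 - <<'E'
from h import *
cm=camera_model('wrist'); o=get_obs(); f=np.load('w2.npz'); p,X=f['p'],f['X']
H,S,V=[cv2.cvtColor(p,cv2.COLOR_BGR2HSV)[...,i].astype(int) for i in range(3)]
g=((H>45)&(H<85)&(S>90)); g[215:]=0
k,lab,st,ce=cv2.connectedComponentsWithStats(g.astype(np.uint8))
a=np.radians(-12.03); R=np.array([[np.cos(a),np.sin(a)],[-np.sin(a),np.cos(a)]])
for i in range(1,k):
    if st[i,4]>80:
        v,u=np.nonzero(lab==i); Q=np.array([ray(x,y,o['tool_pos'][2]-.02,cm)[:2] for x,y in zip(u,v)])
        q=(Q-o['tool_pos'][:2])@R.T; print(st[i],q.mean(0),q.min(0),q.max(0),X[lab==i][:,2].mean())
w=(p.min(2)>80)&(abs(X[...,2]-(o['tool_pos'][2]-.028))<.01)&(np.arange(512)[None]>190)&(np.arange(512)[None]<320)
q=(X[w][:,:2]-o['tool_pos'][:2])@R.T; print('block',w.sum(),np.percentile(q,[1,99],axis=0),np.median(X[w][:,2]))
E
```

```text
[276 153  26  27 534] [-0.04693029  0.01730695] [-0.05347504  0.01091376] [-0.04001401  0.02368223] 0.22777105030856568
[207 154  25  26 493] [-0.04675387 -0.01807705] [-0.05297533 -0.02413836] [-0.04001729 -0.01188136] 0.2273180481544402
[276 182  25  27 509] [-0.03140174  0.01730792] [-0.03841735  0.01120487] [-0.02417967  0.02383817] 0.22742325975386693
[208 184  24  25 447] [-0.03089947 -0.01815646] [-0.03735032 -0.02427653] [-0.02417969 -0.01220376] 0.22662568720353032
[245 206  20   9 165] [-2.29612185e-02  1.89328454e-06] [-0.02530108 -0.0050141 ] [-0.02078856  0.00508651] 0.23084069039662267
block 6729 [[-0.05406078 -0.02920524]
 [-0.00196017  0.02952135]] 0.21857185179187333
```

```bash
python3 - <<'E'
from h import *
X=np.load('w2.npz')['X']; r=X[5:105,255:320]; print(np.nanpercentile(r[...,2],[50,90,99,100]))
a=np.radians(-12.0); R=np.array([[np.cos(a),np.sin(a)],[-np.sin(a),np.cos(a)]])
q=(r[r[...,2]>.07]); l=(q[:,:2]-[.6313,-.001])@R.T; 
for lo,hi in((.07,.1),(.1,.12),(.12,.14),(.14,.2)):
    s=(q[:,2]>lo)&(q[:,2]<=hi)
    if s.sum()>5: print(lo,hi,s.sum(),np.percentile(l[s],[2,98],axis=0))
# gate line from scene in dock frame
for e in([.4328,.0055],[.5538,.097]): print((np.array(e)-[.6313,-.001])@R.T)
E
```

```text
[0.05040381 0.09508954 0.13050963 0.38588191]
0.07 0.1 1790 [[-0.10360407 -0.09857781]
 [-0.02672266 -0.05386075]]
0.1 0.12 96 [[-0.09057448 -0.10023245]
 [-0.07037017 -0.08528701]]
0.12 0.14 470 [[-0.09181613 -0.09984459]
 [-0.07048787 -0.08556937]]
[-0.19551372 -0.03491251]
[-0.09618178  0.07974531]
```

Request:
play_rows --pt "-0.0075 0.0355 0 0 0 0" --pt "-0.0076 0.0355 0 0 0 0" --pt "-0.0076 0.0355 0 0 0 0" --pt "-0.0076 0.0355 0 0 0 0" --pt "0 0 0 0 0 0" --pt "0 0 0 0 0 0" --pt "0 0 0 0 0 0"

```text
clock: 5.5
tool_pos: [0.6312, -0.0026, 0.2501]
orientation: [-180.0, 0.0, 167.9]
force: [-0.1, -0.3, -2.5]
opening: 0.0122
gripper_force: 30.0
```

Request:
play_rows --pt "0 0.002 -0.03 0 0 0" --pt "0 0 -0.045 0 0 0" --pt "0 0 -0.04 0 0 0" --pt "0 0 -0.02 0 0 0" --pt "0 0 0 0 0 0" --pt "0 0 0 0 0 0" --pt "0 0 0 0 0 0"

```text
clock: 6.2
tool_pos: [0.6326, -0.0004, 0.1435]
orientation: [180.0, 0.1, 167.9]
force: [0.5, -0.0, -1.7]
opening: 0.0118
gripper_force: 30.0
```

```bash
python3 - <<'E'
from h import *
print({k:np.round(v,4) for k,v in get_obs().items() if k in('tool_pos','force','orientation')})
p,d=snapshot('wrist'); q,_=snapshot('scene'); cv2.imwrite('pics/w3.png',np.hstack([cv2.resize(p,(400,300)),cv2.resize(q[190:310,210:370],(400,300),interpolation=cv2.INTER_CUBIC)]))
E
```

```text
{'tool_pos': array([ 6.326e-01, -4.000e-04,  1.435e-01]), 'orientation': array([1.799544e+02, 1.281000e-01, 1.678869e+02]), 'force': array([ 0.4856, -0.0434, -1.701 ])}
```

View pics/w3.png

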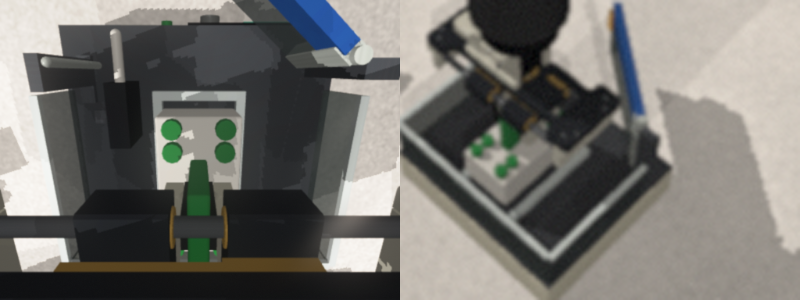

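The left half shows the rack's front inside the rails: the rack spans columns 157–240 and the rails 155–245. The right half shows it above the recess. Lowering slowly.

Request:
play_rows --pt "0 0 -0.005 0 0 0" --pt "0 0 -0.005 0 0 0" --pt "0 0 -0.005 0 0 0" --pt "0 0 -0.005 0 0 0" --pt "0 0 0 0 0 0"

```text
clock: 6.8
tool_pos: [0.6311, -0.0001, 0.125]
orientation: [-180.0, -0.1, 167.9]
force: [0.8, 0.9, -3.3]
opening: 0.0118
gripper_force: 30.0
```

Request:
play_rows --pt "0 0 -0.0025 0 0 0" --pt "0 0 -0.0025 0 0 0" --pt "0 0 -0.0015 0 0 0" --pt "0 0 0 0 0 0"

```text
clock: 7.2
tool_pos: [0.6315, -0.0001, 0.1206]
orientation: [-180.0, -0.0, 167.9]
force: [-0.2, 0.8, -3.2]
opening: 0.0117
gripper_force: 30.0
```

Request:
play_rows --pt "0 0 -0.0012 0 0 0" --pt "0 0 0 0 0 0" --pt "0 0 0 0 0 0"

```text
clock: 7.5
tool_pos: [0.6316, -0.0001, 0.1198]
orientation: [180.0, 0.0, 167.9]
force: [-0.1, 0.1, -2.3]
opening: 0.0121
gripper_force: 30.0
```

Request:
play_rows --pt "0 0 -0.0012 0 0 0" --pt "0 0 0 0 0 0" --pt "0 0 0 0 0 0"

```text
clock: 7.8
tool_pos: [0.6317, -0.0001, 0.1198]
orientation: [180.0, 0.0, 167.9]
force: [-3.0, 1.2, 4.1]
opening: 0.0113
gripper_force: 30.0
```

It is seated: the load has gone to +4 N at z 0.1198. Releasing.

Request:
play_rows --pt "0 0 0 0 0 0" --pt "0 0 0 0 0 0" --pt "0 0 0 0 0 0" --pt "0 0 0 0 0 0" --pt "0 0 0 0 0 0" --pt "0 0 0 0 0 0" --gripper 0

```text
clock: 8.4
tool_pos: [0.6316, -0.0001, 0.1187]
orientation: [-180.0, -0.0, 167.9]
force: [-0.2, -0.0, -0.1]
opening: 0.0435
gripper_force: 0.0
```

Request:
play_rows --pt "0 0 0.02 0 0 0" --pt "0 0 0.05 0 0 0" --pt "0 0 0.055 0 0 0" --pt "0 0 0.055 0 0 0" --pt "0 0 0 0 0 0" --pt "0 0 0 0 0 0"

```text
clock: 9.0
tool_pos: [0.632, 0.0001, 0.2642]
orientation: [179.9, 0.1, 167.9]
force: [-0.2, 0.7, -0.1]
opening: 0.0437
gripper_force: 0.0
```

```bash
python3 - <<'E'
from h import *
o=get_obs(); print(o['clock'],o['tool_pos'],o['force'],o['opening'])
cm=camera_model('wrist'); p,d=snapshot('wrist'); X=pts(d,cm)
q,dq=snapshot('scene'); cs=camera_model('scene'); Y=pts(dq,cs)
H,S,V=[cv2.cvtColor(p,cv2.COLOR_BGR2HSV)[...,i].astype(int) for i in range(3)]
g=(H>45)&(H<85)&(S>90)&(X[...,2]<.2)
for lo,hi in((.08,.12),(.13,.16)):
    m=g&(X[...,2]>lo)&(X[...,2]<hi); Q=X[m]; print(lo,m.sum(),cv2.minAreaRect(Q[:,:2].astype(np.float32)),np.percentile(Q[:,2],[5,50,95]))
for n,P,Z in(('w',p,X),('s',q,Y)):
    h=cv2.cvtColor(P,cv2.COLOR_BGR2HSV).astype(int); b=(h[...,0]>95)&(h[...,0]<125)&(h[...,1]>110)&(abs(Z[...,2]-.13)<.012)&(Z[...,0]<.6)&(Z[...,0]>.4)&(abs(Z[...,1])<.15)
    print(n,b.sum())
    if b.sum()>30:
        Q=Z[b]; print(cv2.minAreaRect(Q[:,:2].astype(np.float32)),np.percentile(Q[:,2],[2,50,98])); t=Q[Q[:,2]>.131]; print('top',len(t),cv2.minAreaRect(t[:,:2].astype(np.float32)))
cv2.imwrite('pics/w4.png',np.hstack([cv2.resize(p,(400,300)),cv2.resize(q[170:310,200:387],(400,300),interpolation=cv2.INTER_CUBIC)]))
E
```

```text
9.0 [6.32030821e-01 1.23763793e-04 2.64194626e-01] [-0.20730919  0.66727225 -0.14626725] 0.04370564712352653
0.08 1137 ((0.6326190233230591, -0.0005258470773696899), (0.048167601227760315, 0.10759493708610535), 77.81859588623047) [0.09736662 0.09866702 0.10026857]
0.13 765 ((0.6315258741378784, -0.0006988886743783951), (0.010380906984210014, 0.04938916489481926), 77.90081024169922) [0.14324347 0.14663178 0.14767437]
w 2072
((0.520075798034668, 0.07321012020111084), (0.09305278211832047, 0.010866398923099041), 37.128658294677734) [0.11962072 0.13546362 0.13725152]
top 1679 ((0.5221883058547974, 0.07481740415096283), (0.08774371445178986, 0.010865475982427597), 37.11488723754883)
s 117
((0.5140752196311951, 0.06701742112636566), (0.10452032089233398, 0.009041812270879745), 37.45193099975586) [0.1227288  0.13586225 0.13937636]
top 101 ((0.5146605968475342, 0.06746579706668854), (0.10304566472768784, 0.009041812270879745), 37.45193099975586)
```

View pics/w4.png

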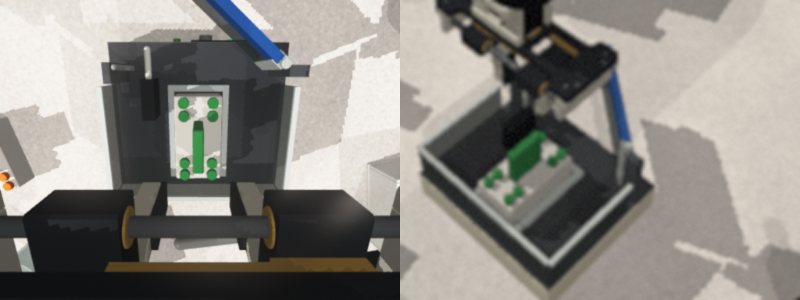

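The rack stands flat and centred in the recess, with caps at z 0.0987 and its centre within 1 mm. The gate's blue band runs from (195,0) to its steel hinge end at (287,62) in the left half; its line is at 37.1°, so it is 0.71 rad open. Next I locate the hinge precisely.

```bash
python3 - <<'E'
from h import *
cm=camera_model('wrist'); p,d=snapshot('wrist'); X=pts(d,cm)
f=np.load('top.npz'); c=dict(zip(('fx','fy','cx','cy'),f['k'])); c['world_to_cam']=f['T']; T=pts(f['d'],c)
u=np.array([np.cos(np.radians(37.12)),np.sin(np.radians(37.12))]); n=np.array([-u[1],u[0]]); o=np.array([.5222,.0748])
for nm,Z in(('w',X),('t',T)):
    m=(Z[...,2]>.128)&(Z[...,2]<.141)&(Z[...,0]<.63)
    q=(Z[m][:,:2]-o); s=q@u; t=q@n; k=abs(t)<.012; print(nm,k.sum(),np.percentile(s[k],[0,1,5,50,95,99,100]),np.percentile(t[k],[1,50,99]))
m=(X[...,2]>.128)&(X[...,2]<.141)
s=(X[m][:,:2]-o)@u; t=(X[m][:,:2]-o)@n; e=(s>.03)&(abs(t)<.02); 
cv=p[m][e].astype(int); bl=(cv[:,0]-cv[:,2])>40
print('blue s max',np.percentile(s[e][bl],99),'grey',np.percentile(s[e][~bl],[1,99]),np.percentile(t[e][~bl],[1,99]))
E
```

```text
w 2576 [-0.04648172 -0.04145601 -0.03483249  0.01440523  0.06719183  0.07323473
  0.07704683] [-0.00626276 -0.00024064  0.01063119]
t 153 [-0.12129598 -0.11683578 -0.11106168 -0.0168589   0.06860799  0.07709395
  0.07784682] [-0.00683738 -0.00080501  0.00925536]
blue s max 0.043962846813362995 grey [0.03736813 0.07496514] [-0.00645222  0.01448247]
```

```bash
python3 - <<'E'
from h import *
o=get_obs()
H=np.array([.566,.108])
def P(th,D,r=.120):
    a=np.radians(257.9)-np.radians(th); e=np.array([np.cos(a),np.sin(a)]); n=np.array([-e[1],e[0]]) # n: closing direction (+90)
    return H+r*e-D*n
p0=P(40.8,.06); print('start',p0,'delta/0.8',(p0-o['tool_pos'][:2])/.8,'turn',(127.1-167.9)/180, 'push step mm->',(P(40.8,.015)-p0)/.8)
print(o['joint_pos'],o['tool_pos'])
for th in(40.8,34,27,20,14,10,6,3,0,-3,-6): q=P(th,.015); print(th,q.round(4))
E
```

```text
start [0.43409745 0.08347008] delta/0.8 [-0.24599708  0.10455091] turn -0.22666666666666674 push step mm-> [ 0.03393045 -0.0448641 ]
[ 1.76696660e+01  1.59810814e+01 -3.77312013e+00 -2.41657803e-02
 -7.03804385e+01 -1.19761101e+02] [ 6.30895112e-01 -1.70648512e-04  2.61343456e-01]
40.8 [0.4612 0.0476]
34 [0.4691 0.0356]
27 [0.4787 0.0243]
20 [0.4895 0.0143]
14 [0.4997 0.0068]
10 [0.507  0.0025]
6 [ 0.5145 -0.0014]
3 [ 0.5203 -0.0039]
0 [ 0.5262 -0.0062]
-3 [ 0.5322 -0.0081]
-6 [ 0.5383 -0.0097]
```

```bash
cat >> h.py <<'E'
Hg=np.array([.566,.108])
def TP(th,D=.005,r=.128):
    a=np.radians(257.9-th); e=np.array([np.cos(a),np.sin(a)]); n=np.array([-e[1],e[0]])
    return Hg+r*e-D*n+[-.0092,.0214]
E
python3 - <<'E'
from h import *
o=get_obs(); s=TP(40.8,.05); print(s,(s-o['tool_pos'][:2])/.8,(.137-.2613)/.8)
pr=s
for D in(.02,.005): q=TP(40.8,D); print('D',D,q.round(4),((q-pr)/.8).round(4)); pr=q
for th in range(38,-9,-3): q=TP(th); print(th,q.round(4),((q-pr)/.8).round(4)); pr=q
E
```

```text
[0.42454886 0.09206857] [-0.25793282  0.11529903] -0.15537499999999996
D 0.02 [0.4426 0.0681] [ 0.0226 -0.0299]
D 0.005 [0.4517 0.0562] [ 0.0113 -0.015 ]
38 [0.4554 0.0511] [ 0.0046 -0.0063]
35 [0.4596 0.0459] [ 0.0053 -0.0065]
32 [0.4641 0.041 ] [ 0.0056 -0.0062]
29 [0.4689 0.0362] [ 0.0059 -0.0059]
26 [0.4739 0.0318] [ 0.0062 -0.0056]
23 [0.4791 0.0276] [ 0.0065 -0.0053]
20 [0.4845 0.0236] [ 0.0068 -0.0049]
17 [0.4902 0.02  ] [ 0.007  -0.0045]
14 [0.496  0.0167] [ 0.0073 -0.0042]
11 [0.502  0.0136] [ 0.0075 -0.0038]
8 [0.5081 0.0109] [ 0.0077 -0.0034]
5 [0.5144 0.0085] [ 0.0078 -0.003 ]
2 [0.5208 0.0065] [ 0.008  -0.0026]
-1 [0.5273 0.0048] [ 0.0081 -0.0021]
-4 [0.5338 0.0034] [ 0.0082 -0.0017]
-7 [0.5404 0.0024] [ 0.0083 -0.0013]
```

Request:
play_rows --pt "-0.043 0.0192 0 0 0 0.0093" --pt "-0.043 0.0192 0 0 0 0.0093" --pt "-0.043 0.0192 0 0 0 0.0093" --pt "-0.043 0.0192 0 0 0 0.0093" --pt "-0.043 0.0192 0 0 0 0.0093" --pt "-0.043 0.0192 0 0 0 0.0093" --pt "0 0 0 0 0 0" --pt "0 0 0 0 0 0" --gripper -1

```text
clock: 9.95
tool_pos: [0.4246, 0.0923, 0.2625]
orientation: [-180.0, -0.0, 178.1]
force: [-0.0, 0.7, 0.5]
opening: 0.0004
gripper_force: 0.0
```

Request:
play_rows --pt "0 0 -0.045 0 0 0" --pt "0 0 -0.05 0 0 0" --pt "0 0 -0.04 0 0 0" --pt "0 0 -0.022 0 0 0" --pt "0 0 0 0 0 0" --pt "0 0 0 0 0 0"

```text
clock: 10.55
tool_pos: [0.4259, 0.0917, 0.1371]
orientation: [-179.9, -0.1, 177.9]
force: [0.2, -0.6, 0.7]
opening: -0.0
gripper_force: 0.0
```

Request:
play_rows --pt "0.0113 -0.015 0 0 0 0" --pt "0.0113 -0.015 0 0 0 0" --pt "0.004 -0.0053 0 0 0 0" --pt "0 0 0 0 0 0" --pt "0 0 0 0 0 0"

```text
clock: 11.05
tool_pos: [0.4467, 0.064, 0.1377]
orientation: [180.0, 0.0, 177.9]
force: [-0.4, -0.1, 0.2]
opening: 0.0004
gripper_force: 0.0
```

```bash
python3 - <<'E'
from h import *
o=get_obs(); print(o['clock'],o['tool_pos'],o['orientation'],o['force'],o['opening'],o['joint_pos'][5])
p,d=snapshot('wrist'); q,dq=snapshot('scene')
cv2.imwrite('pics/w5.png',np.hstack([cv2.resize(p,(400,300)),cv2.resize(q[170:290,220:380],(400,300),interpolation=cv2.INTER_CUBIC)]))
E
```

```text
11.05 [0.44668209 0.06395971 0.13774297] [1.79969304e+02 4.13937748e-02 1.77911148e+02] [-0.43267495 -0.12684478  0.17710267] 0.00044044986326842114 -125.38973228506482
```

View pics/w5.png

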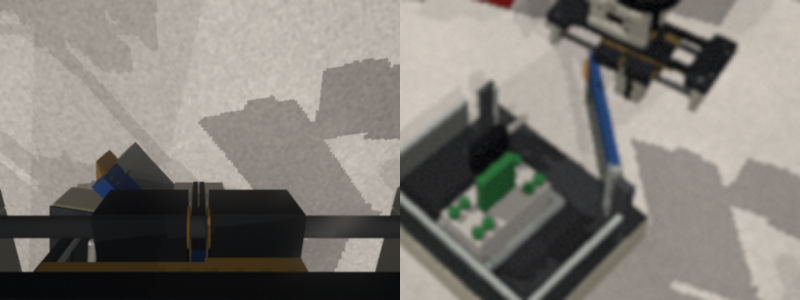

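The left half shows the closed fingers beside the blue band's free end at (110,180). The right half confirms they are on the outer face at (600,75). Swinging slowly.

Request:
play_rows --pt "0.003 -0.004 0 0 0 0" --pt "0.003 -0.004 0 0 0 0" --pt "0.002 -0.002 0 0 0 0" --pt "0.0023 -0.0031 0 0 0 0" --pt "0.0023 -0.0031 0 0 0 0" --pt "0.0026 -0.0032 0 0 0 0" --pt "0.0026 -0.0032 0 0 0 0" --pt "0.0028 -0.0031 0 0 0 0" --pt "0.0028 -0.0031 0 0 0 0"

```text
clock: 12.05
tool_pos: [0.4653, 0.0405, 0.1372]
orientation: [-180.0, -0.0, 177.9]
force: [-0.1, 0.2, 0.1]
opening: 0.0003
gripper_force: 0.1
```

Request:
play_rows --pt "0.003 -0.003 0 0 0 0" --pt "0.003 -0.003 0 0 0 0" --pt "0.0031 -0.0028 0 0 0 0" --pt "0.0031 -0.0028 0 0 0 0" --pt "0.0032 -0.0026 0 0 0 0" --pt "0.0032 -0.0026 0 0 0 0"

```text
clock: 12.65
tool_pos: [0.4803, 0.0272, 0.1373]
orientation: [180.0, 0.0, 178.0]
force: [-0.7, 0.2, -0.5]
opening: -0.0001
gripper_force: 0.2
```

```bash
cat > g.py <<'E'
from h import *
o=get_obs(); print(o['clock'],o['tool_pos'],o['force'])
q,dq=snapshot('scene'); t,dt=snapshot('top')
for n,P,D in(('scene',q,dq),('top',t,dt)):
    Z=pts(D,camera_model(n)); h=cv2.cvtColor(P,cv2.COLOR_BGR2HSV).astype(int); b=(h[...,0]>95)&(h[...,0]<125)&(h[...,1]>110)&(abs(Z[...,2]-.13)<.015)&(Z[...,0]<.62)&(Z[...,0]>.4)&(abs(Z[...,1])<.15)
    if b.sum()>15:
        r=cv2.fitLine(Z[b][:,:2].astype(np.float32),cv2.DIST_HUBER,0,.01,.01).ravel(); a=np.degrees(np.arctan2(r[1],r[0]))%180
        print(n,b.sum(),'theta deg',77.9-a,'mid',r[2:],'ymin',Z[b][:,1].min(),Z[b][:,1].max())
E
python3 g.py
```

```text
12.65 [0.48032752 0.02717889 0.13726242] [-0.70632956  0.1715483  -0.51291485]
scene 228 theta deg 22.472794 mid [0.51121145 0.02550909] ymin -0.02295564694762864 0.09803010945458071
```

Model tracks well (22.5° against 23° planned). Continuing.

Request:
play_rows --pt "0.0034 -0.0025 0 0 0 0" --pt "0.0034 -0.0024 0 0 0 0" --pt "0.0035 -0.0023 0 0 0 0" --pt "0.0035 -0.0022 0 0 0 0" --pt "0.0036 -0.0021 0 0 0 0" --pt "0.0037 -0.0021 0 0 0 0"

```text
clock: 13.35
tool_pos: [0.4973, 0.0164, 0.1373]
orientation: [180.0, 0.0, 178.0]
force: [-0.3, 0.3, -0.5]
opening: 0.0004
gripper_force: 0.1
```

Request:
play_rows --pt "0.0025 -0.0013 0 0 0 0" --pt "0.0025 -0.0013 0 0 0 0" --pt "0.0025 -0.0012 0 0 0 0" --pt "0 0 0 0 0 0"

```text
clock: 13.75
tool_pos: [0.5029, 0.0134, 0.1371]
orientation: [180.0, -0.0, 177.9]
force: [-2.0, 2.0, 0.3]
opening: 0.0003
gripper_force: 1.0
```

Request:
play_rows --pt "0.0025 -0.0011 0 0 0 0" --pt "0.0025 -0.0011 0 0 0 0" --pt "0 0 0 0 0 0"

```text
clock: 14.05
tool_pos: [0.507, 0.0116, 0.1371]
orientation: [-180.0, -0.0, 178.0]
force: [-2.3, 2.3, 0.5]
opening: 0.0007
gripper_force: 1.5
```

Request:
play_rows --pt "0.002 -0.0008 0 0 0 0" --pt "0.002 -0.0008 0 0 0 0" --pt "0 0 0 0 0 0"

```text
clock: 14.35
tool_pos: [0.5102, 0.0103, 0.1371]
orientation: [-180.0, -0.0, 178.0]
force: [-3.1, 2.5, 0.0]
opening: 0.0004
gripper_force: 1.8
```

The kick-out pin is engaged at about 3 N. Fine steps now.

Request:
play_rows --pt "0.0015 -0.0006 0 0 0 0" --pt "0.0015 -0.0006 0 0 0 0" --pt "0 0 0 0 0 0"

```text
clock: 14.65
tool_pos: [0.5126, 0.0094, 0.1372]
orientation: [-180.0, -0.0, 178.0]
force: [-2.6, 2.8, 0.5]
opening: 0.0001
gripper_force: 2.0
```

Request:
play_rows --pt "0.0012 -0.0004 0 0 0 0" --pt "0.0012 -0.0004 0 0 0 0" --pt "0 0 0 0 0 0"

```text
clock: 14.95
tool_pos: [0.5145, 0.0088, 0.1372]
orientation: [-180.0, -0.0, 178.0]
force: [-2.7, 3.6, 1.5]
opening: 0.0008
gripper_force: 2.1
```

Request:
play_rows --pt "0.0012 -0.0004 0 0 0 0" --pt "0.0012 -0.0004 0 0 0 0" --pt "0 0 0 0 0 0"

```text
clock: 15.25
tool_pos: [0.5163, 0.0082, 0.1372]
orientation: [180.0, -0.0, 178.0]
force: [-3.9, 2.9, 1.0]
opening: 0.0007
gripper_force: 2.3
```

Request:
play_rows --pt "0.0012 -0.0004 0 0 0 0" --pt "0.0012 -0.0004 0 0 0 0" --pt "0 0 0 0 0 0"

```text
clock: 15.55
tool_pos: [0.5182, 0.0076, 0.1372]
orientation: [180.0, -0.0, 178.0]
force: [-3.5, 2.8, 1.2]
opening: 0.0005
gripper_force: 2.4
```

Request:
play_rows --pt "0.0012 -0.0003 0 0 0 0" --pt "0.0012 -0.0003 0 0 0 0" --pt "0 0 0 0 0 0"

```text
clock: 15.85
tool_pos: [0.52, 0.0071, 0.1372]
orientation: [180.0, -0.0, 177.9]
force: [-5.4, 3.7, 1.1]
opening: 0.0002
gripper_force: 2.5
```

Request:
play_rows --pt "0.0012 -0.0003 0 0 0 0" --pt "0.0012 -0.0003 0 0 0 0" --pt "0 0 0 0 0 0"

```text
clock: 16.15
tool_pos: [0.5214, 0.0067, 0.1371]
orientation: [180.0, -0.1, 177.9]
force: [-6.3, 4.5, 3.3]
opening: 0.0005
gripper_force: 3.8
```

Riding up the strike now; smaller steps.

Request:
play_rows --pt "0.0012 -0.0003 0 0 0 0" --pt "0 0 0 0 0 0"

```text
clock: 16.35
tool_pos: [0.5221, 0.0065, 0.1371]
orientation: [180.0, -0.1, 177.9]
force: [-7.4, 6.0, 3.8]
opening: 0.0005
gripper_force: 4.3
```

Request:
play_rows --pt "0.0012 -0.0003 0 0 0 0" --pt "0 0 0 0 0 0"

```text
clock: 16.55
tool_pos: [0.5229, 0.0063, 0.1371]
orientation: [180.0, -0.1, 177.9]
force: [-9.0, 6.6, 4.2]
opening: 0.0003
gripper_force: 4.8
```

Request:
play_rows --pt "0.0012 -0.0003 0 0 0 0" --pt "0 0 0 0 0 0"

```text
clock: 16.75
tool_pos: [0.5237, 0.006, 0.137]
orientation: [180.0, -0.1, 177.9]
force: [-8.5, 6.5, 5.9]
opening: 0.0004
gripper_force: 5.2
```

Request:
play_rows --pt "0.0012 -0.0003 0 0 0 0" --pt "0 0 0 0 0 0"

```text
clock: 16.95
tool_pos: [0.5245, 0.0059, 0.137]
orientation: [180.0, -0.2, 177.9]
force: [-10.3, 6.8, 5.5]
opening: 0.0004
gripper_force: 5.6
```

Request:
play_rows --pt "0.0012 -0.0003 0 0 0 0" --pt "0 0 0 0 0 0"

```text
clock: 17.15
tool_pos: [0.5258, 0.0056, 0.1371]
orientation: [180.0, -0.1, 177.9]
force: [-7.0, 5.9, 3.9]
opening: -0.0002
gripper_force: 4.3
```

Request:
play_rows --pt "0.0012 -0.0003 0 0 0 0" --pt "0 0 0 0 0 0"

```text
clock: 17.35
tool_pos: [0.5279, 0.0052, 0.1373]
orientation: [-180.0, -0.0, 178.0]
force: [-2.1, 2.2, -0.8]
opening: 0.0003
gripper_force: 0.9
```

Peak passed (about 13 N); it is now over the tip. Continuing gently to the snap.

Request:
play_rows --pt "0.0012 -0.0003 0 0 0 0" --pt "0 0 0 0 0 0"

```text
clock: 17.55
tool_pos: [0.5285, 0.0049, 0.1372]
orientation: [-180.0, -0.0, 177.9]
force: [-6.3, 3.7, 2.3]
opening: 0.0003
gripper_force: 2.9
```

Request:
play_rows --pt "0.0012 -0.0002 0 0 0 0" --pt "0 0 0 0 0 0"

```text
clock: 17.75
tool_pos: [0.5293, 0.0047, 0.1372]
orientation: [-180.0, -0.1, 177.9]
force: [-5.9, 4.0, 2.8]
opening: 0.0006
gripper_force: 3.3
```

Request:
play_rows --pt "0.001 -0.0002 0 0 0 0" --pt "0 0 0 0 0 0"

```text
clock: 17.95
tool_pos: [0.53, 0.0046, 0.1371]
orientation: [180.0, -0.1, 177.9]
force: [-6.5, 4.2, 3.0]
opening: 0.0004
gripper_force: 3.4
```

Request:
play_rows --pt "0.001 -0.0002 0 0 0 0" --pt "0 0 0 0 0 0"

```text
clock: 18.15
tool_pos: [0.5308, 0.0045, 0.1372]
orientation: [180.0, -0.1, 177.9]
force: [-6.6, 5.5, 3.0]
opening: 0.0006
gripper_force: 3.6
```

Request:
play_rows --pt "0.001 -0.0002 0 0 0 0" --pt "0 0 0 0 0 0"

```text
clock: 18.35
tool_pos: [0.5309, 0.0044, 0.1371]
orientation: [180.0, -0.1, 177.9]
force: [-10.0, 6.1, 4.9]
opening: 0.0006
gripper_force: 5.2
```

Request:
play_rows --pt "0.001 -0.0002 0 0 0 0" --pt "0 0 0 0 0 0"

```text
clock: 18.55
tool_pos: [0.531, 0.0042, 0.137]
orientation: [180.0, -0.2, 177.9]
force: [-12.3, 7.2, 8.3]
opening: 0.0005
gripper_force: 6.7
```

It stopped moving while the force climbed to about 16 N. Travel past the tip was about 7 mm at the tongue, which means snapped and at the hard stop. Backing off to check.

Request:
play_rows --pt "-0.003 0.0006 0 0 0 0" --pt "-0.005 0.001 0 0 0 0" --pt "-0.012 0.002 0 0 0 0" --pt "-0.03 0.006 0 0 0 0" --pt "-0.04 0.008 0 0 0 0" --pt "0 0 0 0 0 0" --pt "0 0 0 0 0 0"

```text
clock: 19.25
tool_pos: [0.4612, 0.0183, 0.138]
orientation: [180.0, 0.1, 178.0]
force: [0.9, 0.5, 0.6]
opening: -0.0
gripper_force: 0.0
```

Request:
play_rows --pt "0 0 0.05 0 0 0" --pt "0 0 0.055 0 0 0" --pt "0 0 0.05 0 0 0" --pt "0 0 0 0 0 0" --pt "0 0 0 0 0 0"

```text
clock: 19.75
tool_pos: [0.4621, 0.0183, 0.2623]
orientation: [179.9, 0.2, 177.9]
force: [-0.2, -0.8, -0.8]
opening: 0.0005
gripper_force: 0.0
```

```bash
cat >> g.py <<'E'
import sys
A=cv2.resize(q[180:300,220:380],(400,300),interpolation=cv2.INTER_CUBIC); B=cv2.resize(t[110:200,180:300],(400,300),interpolation=cv2.INTER_CUBIC)
cv2.imwrite('pics/end.png',np.hstack([A,B]))
E
python3 g.py
```

```text
19.75 [0.46214391 0.01830596 0.26232427] [-0.22822682 -0.81420881 -0.81614544]
scene 308 theta deg -2.481598 mid [0.55034244 0.01039704] ymin -0.058504794140022465 0.09581329714173331
```

View pics/end.png

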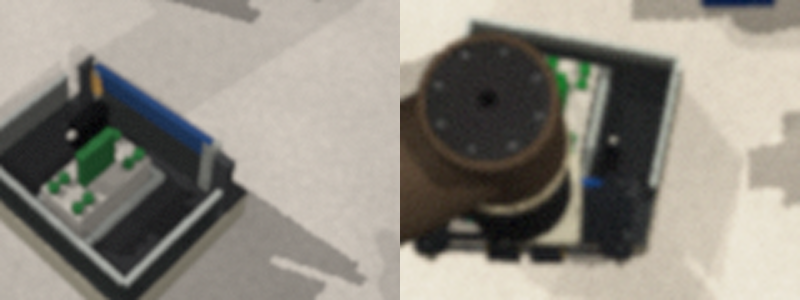

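The end view shows the gate closed at -2.5° and staying there, well below the 8° it would spring to if unlatched. The tongue is at the post (95,80), and the rack stands in the recess at (100,175). Handing in.

```bash
python3 -c "
from plant import *
print(close_job())"
```

```text
the job is handed in; nothing more can be done
None
```

The green rack stands flat in the recess and the gate is latched at about -0.04 rad, pushed with at most about 17 N at the readings; the job was handed in at 20 s with the arm clear, and no verdict came back.

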